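# Find the top of the cam on the bench centres

### The arm

A 7-joint arm with a two-finger parallel gripper is mounted at the origin on the work surface. World frame = base frame: x ahead of the robot, y to its left, z up, the work surface at z = 0. Lengths are in mm, angles in rad, forces in N, time in s.
With the tool pointing down it reaches from about 400 to 875 mm from the base axis. Payload 4.4 kg.
Tool frame: the origin (TCP) lies at the very end of the fingers, on their centre line; the grasp point (between the pads) lies arm.grasp_offset behind it (arm.grasp_offset is the distance from the TCP to the grasp point, in mm); z points along the fingers, y is the direction in which the jaws open and shut (so a half turn about z gives the same grasp; the last joint's range is limited). The gripper opens to 85 mm and grips with 20 to 120 N. Pads are 22 mm wide; open, the fingers measure 114 mm over their backs; the gripper's body (76 mm by 85 mm) begins 54 mm behind the grasp point. The pads swing forward as they close: fully open they stand 13 mm farther back than shut.
Start: joints at [1.162, 0.628, 0.038, 1.517, -0.027, 0.996, -0.02], TCP at [218.509, -612.186, 231.313] pointing down, gripper open.
Joint ranges: [-3.06, 3.06], [-0.37, 2.12], [-1.25, 1.32], [0.18, 2.47], [-1.1, 4.24], [0.23, 1.98], [-2.94, 2.94]. Speed limits (rad/s): [2.57, 2.57, 3.14, 3.14, 3.14, 3.14, 3.14].

### API

Orientations are given as a rotation vector (axis times angle).
In Python, from cell import arm gives the robot as it stands.
- The arm moves only by the shell command python3 -m handwheel 'ROWS' [FORCE]. ROWS is JSON, a list of rows, each an object of numbers: "x", "y", "z": the shift along the world's x, y, z in cm; "wx", "wy", "wz": the turn, a rotation vector about the world's x, y, z in rad; "fingers": the closure, from 0 (fully open) to 1 (shut). In form: [{"x": .., "y": .., "z": .., "wx": .., "wy": .., "wz": .., "fingers": ..}, ...]. A call has 1 to 5 rows; each row is the pose to reach, as a shift and turn from the pose commanded when the call began; what a row does not reach only later rows make up. A row lasts 1/8 s, in which the tool goes at most 62.5 mm and 10.7 degrees, less where a joint would pass 70% of its speed; a pose out of reach is approached as far as the arm can. A call with a gripper value outside its range is refused whole. The fingers move at their own pace and stop on an object; FORCE is the grip in N (left out, the last holds). Time passes only in rows, so rows that repeat a pose let the fingers close. It gives the time, the measured TCP pose, the force and the opening at its end, in the units of the state.
- arm.read_state(): the state, without advancing time (a new reading comes with each control period).
- arm.snapshot(name): name is "scene" or "side" or "wrist"; returns a dict with "img" (384x512x3 uint8, blue, green, red), "fx", "fy", "cx", "cy" (pixels), "xyz" and "orientation" of the camera in the world. Camera axes: x right, y down, z forward; pixel columns grow to the right and rows downward; lengths in mm; the calibration is good to about 2 mm. A picture is of the moment at which its call begins. There is no depth.
- arm.close_job(): hands the job in, once; it reports no verdict.
Trained networks look in the newest picture that a camera, given by its name, has taken for a name from the list of things; names that differ only in an ending like _2 or _b are one class to them, and where a whole thing is asked for, a point or a joint stands for the part that bears it (a point fixed in the world has none). Each returns a list of dicts, best first, with "score" (0 to 1); they miss things now and then, are a little off and sometimes report something else, mostly with a low value. They report only what shows in the picture. A call takes as long as a camera call.
- arm.look_for(camera, thing): "point" ([column, row] in pixels, amid what is visible of it).
- arm.regions_of(camera, thing): "region" (384x512 bool, what is visible of it) and "point" ([column, row] in pixels, amid what is visible of it).
The state is a dict: "t": time; "joints": joint angles; "dq": joint speeds; "joint_efforts": joint torques, N m; "ee_pos": TCP position; "tool_rot": TCP orientation; "wrist_force": force on the tool from outside, world axes, zero at the start; "torque": the same for the moment, N m; "opening": finger opening in mm.
Only numpy, scipy, OpenCV 4.12 (cv2) and the standard library are available. Lean on these libraries where they do the work, as an engineer would, in place of code of your own. Each camera call takes 0.05 s, during which the arm holds its last target. There are 200 camera calls.

### The job

Watching the dial gauge, turn the cam shaft on its centres by the star handle, until the cam's highest spot is under the plunger, so that the plunger is pushed into the gauge as far as the cam can push it (to within a millimetre). Let go and leave the shaft standing there; do not touch the gauge or its plunger, and leave the other things on the bench where they are.

Things in the scene. Friction and masses are not known exactly. Their poses are not given: they have to be found in the camera images.
- centres: Bench centres, a fixed steel fixture. Origin on the table directly below the spindle axis, z up. Its y runs along the spindle, from the star handle (y = -110 mm) to the tailstock; its x points to the gauge's side (away from the robot, give or take 0.3 rad). The spindle is level, at x = 0, 110 mm above the table. Base plate 15 mm thick, x -60 to +155, y -60 to +140 mm.
- axis_mid (a point): Centre of the star handle's hub (28 mm in diameter), on the spindle axis, 110 mm above the table. Headstock at y -35 to -5 mm of the centres, tailstock at y 100 to 130 mm, each 50 mm wide in x, 130 mm high (142 at the tailstock's clamp). Between hub and headstock there is only the 16 mm spindle.
- star (a joint): Angle of the spindle (rad): star handle, shaft and cam turn together. It grows when the topmost arm moves towards +x of the centres. It can go round and round (20 rad either way), with stiff friction (0.15 N m, about 3 N at a ball), and stays where it is left.
- ball0 (a point): Centre of a black ball, 20 mm in diameter, on arm 0 of the star handle: four equal 8 mm steel arms 90 degrees apart in the plane across the spindle, ball centres 55 mm from the axis. At star angle a, ball k lies a + k x 90 degrees from straight up, towards +x of the centres. A ball near the top can be pinched from above, fingers closing along the spindle, and led round in an arc; it pivots in the fingers.
- ball1 (a point): Centre of the same kind of ball on arm 1, at star angle + 90 degrees from straight up, towards +x of the centres.
- ball2 (a point): Centre of the same kind of ball on arm 2, at star angle + 180 degrees from straight up, towards +x of the centres.
- ball3 (a point): Centre of the same kind of ball on arm 3, at star angle + 270 degrees from straight up, towards +x of the centres.
- plunger (a joint): Travel (m) of the gauge's sprung plunger, a 6 mm rod at axis height that slides along +x of the centres; its round tip (8 mm in diameter) rides on the cam. Reads 0 on the cam's lowest spot, 0.014 at most, on its highest, where the cam pushes it furthest into the gauge and the black cap on its other end stands furthest out of the gauge's far side. Spring force 1 to 3 N.
- cam_mid (a point): Point on the spindle axis at the middle of the brass cam (y = +50 mm of the centres). The cam is a round disc, 50 mm in diameter and 16 mm thick, bored 7 mm off its centre: one turn gives one smooth rise and fall of the plunger. It is clamped on the shaft at an unknown angle to the handle's arms, different each time, and does not slip.
- needle (a joint): Angle (rad) of the gauge's black needle, driven by the plunger: 0.3 rad per mm, clockwise from above. At 0 (cam's lowest spot) it points towards the spindle (-x of the centres); at the highest it reads 4.2. The white dial lies face up, 122 mm above the table.
- gauge: The dial gauge, fixed on a post of the centres; its frame is the same as that of the centres. Body 72 mm in diameter and 24 mm thick, from 98 to 122 mm above the table, centred at x = +115, y = +50 mm. Not to be touched.
- objective: Bystander: steel microscope objective standing up, 30 mm in diameter, 50 mm high. Origin under its centre.
- spare_cam: Bystander: spare brass cam lying flat, 50 mm in diameter, 24 mm high. Origin under the disc's centre.
- oil_bottle: Bystander: amber bottle, 32 mm in diameter, 70 mm high. Origin under its centre.
- driver: Bystander: screwdriver, 160 mm long, lying along its x.
- slide_box: Bystander: grey box of slides, 85 x 100 x 34 mm. Origin under its centre.
- petri_stack: Bystander: stack of clear dishes, 90 mm in diameter, 42 mm high. Origin under its centre.
- well_plate: Bystander: white 24-well plate, 127 x 85 x 14 mm. Origin under its centre.

How it is judged (in metres and radians):
At the end, for the whole second after the job is handed in: The plunger stands within 1 mm of its greatest travel (reads more than 0.013 of 0.014), held there by the cam alone; the shaft is at rest and let go (value of joint plunger above 0.013 m and velocity of joint star between -0.05 and 0.05 rad/s); the robot touches nothing.
It fails at once if the robot touches the plunger (contact force between any of the arm, the fingers and plunger above 0.5 N).
It fails at once if the robot touches the gauge (contact force between any of the arm, the fingers and gauge above 1 N).
It fails at once if a bystander is moved more than 30 mm (distance of any of objective, spare_cam, oil_bottle, driver, slide_box, petri_stack, well_plate from where it was at the start of the episode above 0.03 m).
It also fails if it takes over 72 s, if anything falls off the work surface, if the arm or the gripper's body presses on something with over 40 N, if the wrist force passes 120 N, or if a joint passes its speed limit or range.

## Working session

There is one attempt and no reset: what is moved stays moved. The work goes in short steps, Python scripts to look and compute and a shell command to move; the robot and the scene stay as the last step left them, time stands still between calls to the robot, and variables do not carry over. Pictures are saved under pics/ and viewed, about 8 in all and at most 12, crops included, and the job is handed in when it is done.

```bash
ls; mkdir -p pics
python3 - <<'E'
from cell import arm
import cv2,numpy as np
print(arm.read_state(), arm.grasp_offset)
for c in ["scene","side","wrist"]:
    s=arm.snapshot(c); cv2.imwrite(f"pics/{c}0.png",s["img"])
    print(c,s["fx"],s["fy"],s["cx"],s["cy"],s["xyz"],s["orientation"])
    for n in ["centres","gauge","cam_mid","ball0","axis_mid","needle","plunger"]:
        print(n,[(np.round(d["point"]),round(d["score"],2)) for d in arm.look_for(c,n)][:5])
a=cv2.imread("pics/scene0.png");b=cv2.imread("pics/side0.png")
cv2.imwrite("pics/both0.png",cv2.resize(np.vstack([a,b]),None,fx=.78,fy=.78))
E
```

```text
pics
{'t': 0.0, 'joints': array([ 1.16221586,  0.62930889,  0.03846406,  1.51837369, -0.02700012,
        0.9962976 , -0.01998641]), 'dq': array([ 7.81076793e-04, -4.98694354e-04,  3.97727315e-04, -1.61502994e-03,
        1.43496378e-03, -8.23023362e-05, -7.59936733e-04]), 'joint_efforts': array([-1.11308313e-03, -5.63417494e+01,  1.22602981e+00, -1.93451500e+01,
        1.09286790e-02,  1.05586799e-02,  2.32461815e-06]), 'ee_pos': array([ 218.27502313, -611.5922816 ,  230.41180886]), 'tool_rot': array([-3.09375690e+00, -5.35486175e-01,  5.55587524e-04]), 'wrist_force': array([ 0.63278741, -0.37983147, -0.30559959]), 'torque': array([-0.02895083,  0.03475743, -0.02392691]), 'opening': 85.34072101368925} 18.700000000000003
scene 355.31083371875775 355.31083371875775 258.9189188900832 193.7537890936949 [1480.26541823  315.57174571  744.50911762] [-1.36583084 -1.8953875   1.04862411]
centres [(array([246., 231.]), 0.87)]
gauge [(array([239., 225.]), 0.74)]
cam_mid [(array([248., 232.]), 0.56)]
ball0 [(array([224., 205.]), 0.82)]
axis_mid [(array([248., 234.]), 0.88)]
needle []
plunger []
side 472.47261526640244 472.47261526640244 251.28581706297152 186.24016637950166 [369.73943409 979.4665094  943.00567021] [-0.31784241  2.76922497 -1.2814029 ]
centres [(array([240., 198.]), 0.56)]
gauge [(array([210., 176.]), 0.57), (array([282., 234.]), 0.29)]
cam_mid [(array([237., 200.]), 0.46)]
ball0 [(array([255., 171.]), 0.67)]
axis_mid [(array([236., 199.]), 0.84)]
needle []
plunger []
wrist 308.7118417355956 308.7118417355956 257.3726539121501 195.41492229563113 [ 285.9428926  -587.96505774  373.1762583 ] [ 2.36846841 -1.66818717 -0.2407349 ]
centres []
gauge []
cam_mid []
ball0 []
axis_mid []
needle []
plunger []
```

View pics/both0.png

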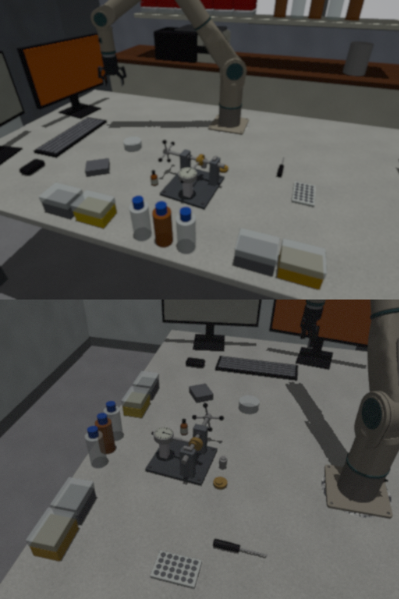

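Run:
```python
import cv2,numpy as np
a=cv2.imread("pics/scene0.png")[160:280,180:310];b=cv2.imread("pics/side0.png")[130:270,170:320]
f=lambda i:cv2.resize(i,(400,400*i.shape[0]//i.shape[1]),interpolation=cv2.INTER_CUBIC)[:365]
cv2.imwrite("pics/crop0.png",np.hstack([f(a),f(b)]))
```

```text
(no output)
```

View pics/crop0.png

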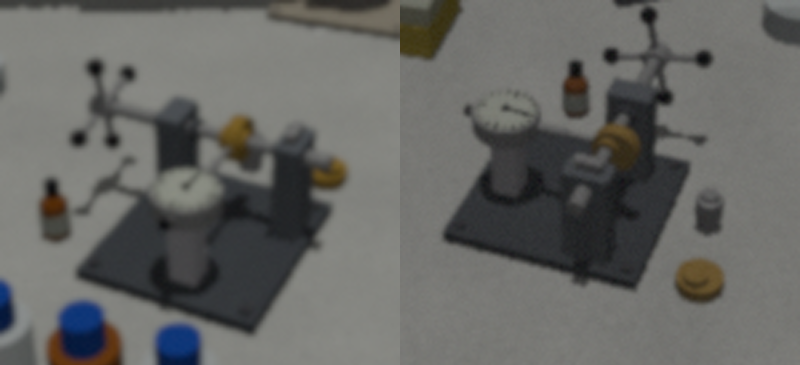

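The side view shows the star at upper right (hub about (267,151) in the full image), the gauge at left (210,172), and the needle pointing roughly at the spindle, so the cam is near its low spot. Next I'll fit the fixture pose.

```bash
cat > h.py <<'E'
import numpy as np, cv2
from scipy.spatial.transform import Rotation as R
def proj(s,P):
    rv=R.from_rotvec(s["orientation"]).inv()
    p=rv.apply(np.atleast_2d(P)-np.array(s["xyz"]))
    return np.c_[s["fx"]*p[:,0]/p[:,2]+s["cx"], s["fy"]*p[:,1]/p[:,2]+s["cy"]]
def c2w(q,P):
    P=np.atleast_2d(P).astype(float); c,s_=np.cos(q[2]),np.sin(q[2])
    return np.c_[q[0]+c*P[:,0]-s_*P[:,1], q[1]+s_*P[:,0]+c*P[:,1], P[:,2]]
def balls(a): 
    t=a+np.arange(4)*np.pi/2
    return np.c_[55*np.sin(t),-110+0*t,110+55*np.cos(t)]
E
python3 - <<'E'
from cell import arm
from h import *
from scipy.optimize import least_squares
S=arm.snapshot("scene");D=arm.snapshot("side")
sc=lambda L:np.array(L)/3.077+[180,160]
sd=lambda L:np.array(L)/2.667+[170,130]
P1=[[155,-60,15],[155,140,15],[-60,140,15],[115,50,122],[0,-110,110]]
o1=sc([[80,273],[255,330],[330,208],[188,192],[102,104]])
P2=[[155,140,15],[-60,140,15],[-60,-60,15],[115,50,122],[0,-110,110]]
o2=sd([[45,237],[236,285],[290,165],[107,112],[260,55]])
b1=sc([[95,68],[128,73],[78,138],[112,140]]);b2=sd([[249,15],[211,55],[265,97],[304,58]])
def near(p,o):
    d=p[:,None]-o[None]; i=(d**2).sum(2).argmin(0); return d[i,range(len(o))]
f=lambda q:np.r_[(proj(S,c2w(q,P1))-o1).ravel(),(proj(D,c2w(q,P2))-o2).ravel(),near(proj(S,c2w(q,balls(q[3]))),b1).ravel(),near(proj(D,c2w(q,balls(q[3]))),b2).ravel()]
best=None
for x in (550,650,750):
  for w in(-.2,.2):
   for a in (-.6,-.2,.2,.6):
    r=least_squares(f,[x,-50,w,a],loss="soft_l1",x_scale=[100,100,.1,.1])
    if best is None or r.cost<best.cost: best=r
q=best.x;print(q,best.cost);print(np.round(f(q).reshape(-1,2),1).tolist())
np.save("q.npy",q)
print("hub",c2w(q,[0,-110,110]),"balls",c2w(q,balls(q[3])).round(1))
st=arm.read_state();from scipy.spatial.transform import Rotation as R
print(R.from_rotvec(st["tool_rot"]).as_matrix().round(3))
for n in ["objective","spare_cam","oil_bottle","slide_box","petri_stack"]: 
    print(n,[(np.round(d["point"]),round(d["score"],2)) for d in arm.look_for("side",n)][:2])
E
```

```text
[ 5.69749764e+02 -3.56543066e+01 -1.01453192e-01  2.12345156e-01] 12.42601148822788
[[-1.2, -2.1], [0.4, -2.2], [1.2, -2.6], [0.1, -1.6], [0.9, -0.2], [-1.3, -1.7], [0.2, -1.0], [0.2, -1.8], [-0.5, -0.5], [-1.5, 0.6], [0.4, -0.7], [0.1, -0.3], [0.6, -0.3], [0.3, -0.4], [-0.5, -0.2], [-0.3, 0.1], [-0.5, -0.1], [-0.4, -0.0]]
hub [[ 558.60904716 -145.08869075  110.        ]] balls [[ 570.1 -146.3  163.8]
 [ 612.1 -150.5   98.4]
 [ 547.1 -143.9   56.2]
 [ 505.1 -139.6  121.6]]
[[ 0.942  0.336  0.   ]
 [ 0.336 -0.942 -0.   ]
 [ 0.     0.    -1.   ]]
objective [(array([285., 236.]), 0.64), (array([286., 207.]), 0.57)]
spare_cam [(array([285., 233.]), 0.76)]
oil_bottle [(array([236., 164.]), 0.43)]
slide_box [(array([257., 119.]), 0.66), (array([237., 200.]), 0.56)]
petri_stack [(array([318., 133.]), 0.89), (array([298., 315.]), 0.53)]
```

```bash
python3 -m handwheel '[{"x":3.5,"y":4.7,"z":3,"wz":-0.15},{"x":7,"y":9.3,"z":4,"wz":-0.3},{"x":10.5,"y":14,"z":4,"wz":-0.44},{"x":14,"y":18.6,"z":4,"wz":-0.44},{"x":17.6,"y":23.3,"z":4,"wz":-0.44}]'
python3 -m handwheel '[{"x":3.5,"y":4.7},{"x":7,"y":9.3},{"x":10.5,"y":14},{"x":14,"y":18.6},{"x":17.6,"y":23.3}]'
python3 -m handwheel '[{"z":0},{"z":0}]'
python3 - <<'E'
from cell import arm
from h import *
s=arm.snapshot("wrist"); q=np.load("q.npy")
st=arm.read_state();print(st["ee_pos"],R.from_rotvec(st["tool_rot"]).as_matrix().round(3),st["t"],st["wrist_force"])
im=s["img"].copy()
print(proj(s,c2w(q,balls(q[3]))).round(),proj(s,c2w(q,[[0,-110,110],[115,50,122],[115,50,122]])).round())
for n in ["ball0","gauge","needle","axis_mid","cam_mid"]: print(n,[(np.round(d["point"]),round(d["score"],2)) for d in arm.look_for("wrist",n)][:5])
for p in proj(s,c2w(q,balls(q[3]))): cv2.circle(im,tuple(int(v) for v in p),3,(0,0,255),1)
cv2.imwrite("pics/w1.png",cv2.resize(im,None,fx=1.5,fy=1.5))
E
```

```text
[ 218.50538596 -612.15896753  231.30481977] [[ 0.942  0.336  0.   ]
 [ 0.336 -0.942  0.   ]
 [ 0.    -0.    -1.   ]] 1.6 [-0.10089837 -0.25187334  0.65613967]
[[ -936. -1514.]
 [ -435.  -981.]
 [ -274.  -559.]
 [ -511.  -718.]] [[ -474.  -847.]
 [-1429. -2317.]
 [-1429. -2317.]]
ball0 []
gauge []
needle []
axis_mid []
cam_mid []validation failed for argument at $[0]...
validation failed for argument at $[0]...
validation failed for argument at $[0]...
```

View pics/w1.png

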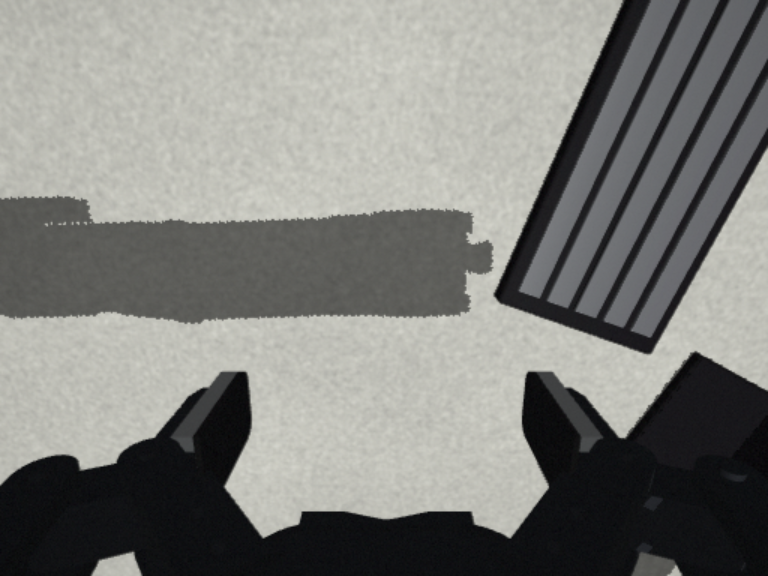

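The rows were refused, probably because every key is required. The arm has not moved, and the picture shows only bare desk between the fingers.

```bash
python3 -m handwheel '[{"x":3.5,"y":4.7,"z":3,"wx":0,"wy":0,"wz":-0.15,"fingers":0},{"x":7,"y":9.3,"z":4,"wx":0,"wy":0,"wz":-0.3,"fingers":0},{"x":10.5,"y":14,"z":4,"wx":0,"wy":0,"wz":-0.44,"fingers":0},{"x":14,"y":18.6,"z":4,"wx":0,"wy":0,"wz":-0.44,"fingers":0},{"x":17.6,"y":23.3,"z":4,"wx":0,"wy":0,"wz":-0.44,"fingers":0}]'
```

```text
t: 2.48
ee_pos: [395.6, -377.7, 271.7]
tool_rot: [3.137, -0.153, 0.001]
wrist_force: [0.7, -1.7, -0.3]
opening: 85.4
```

```bash
python3 -m handwheel '[{"x":3.5,"y":4.7,"z":0,"wx":0,"wy":0,"wz":0,"fingers":0},{"x":7,"y":9.3,"z":0,"wx":0,"wy":0,"wz":0,"fingers":0},{"x":10.5,"y":14,"z":0,"wx":0,"wy":0,"wz":0,"fingers":0},{"x":14,"y":18.6,"z":0,"wx":0,"wy":0,"wz":0,"fingers":0},{"x":17.4,"y":23.1,"z":0,"wx":0,"wy":0,"wz":0,"fingers":0}]'
python3 - <<'E'
from cell import arm
from h import *
s=arm.snapshot("wrist"); s=arm.snapshot("wrist"); s=arm.snapshot("wrist"); q=np.load("q.npy")
st=arm.read_state();print(st["ee_pos"],st["t"],st["wrist_force"])
im=s["img"].copy()
print(proj(s,c2w(q,balls(q[3]))).round(),proj(s,c2w(q,[[0,-110,110],[115,50,122]])).round())
for n in ["ball0","gauge","needle","axis_mid","cam_mid"]: print(n,[(np.round(d["point"]),round(d["score"],2)) for d in arm.look_for("wrist",n)][:5])
for p in proj(s,c2w(q,balls(q[3]))): cv2.circle(im,tuple(int(v) for v in p),3,(0,0,255),1)
cv2.imwrite("pics/w2.png",cv2.resize(im,None,fx=1.5,fy=1.5))
E
```

```text
t: 3.1
ee_pos: [569.6, -146.5, 271.6]
tool_rot: [3.138, -0.152, 0.001]
wrist_force: [-0.0, -0.6, -0.3]
opening: 85.6
[ 570.40647725 -143.90517208  270.98940873] 3.25 [ 0.73975623 -0.97715924  0.01861972]
[[266. 196.]
 [266. 137.]
 [264. 189.]
 [264. 245.]] [[265. 192.]
 [ 85.  66.]]
ball0 [(array([201., 190.]), 0.57)]
gauge [(array([98., 66.]), 0.79)]
needle [(array([89., 68.]), 0.69)]
axis_mid [(array([140., 133.]), 0.61), (array([170., 244.]), 0.39)]
cam_mid [(array([140., 136.]), 0.98), (array([103., 149.]), 0.28)]
```

View pics/w2.png

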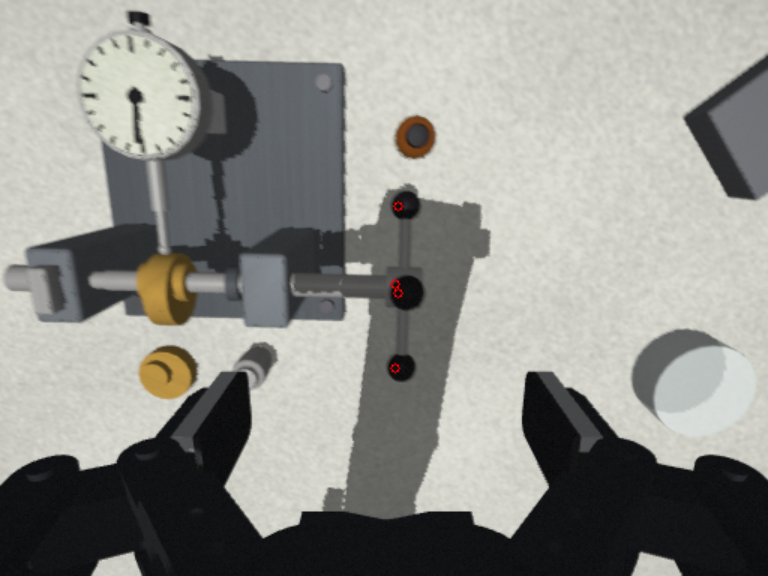

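The wrist view shows the star vertical under the gripper: top ball at (271,195) in raw pixels, other balls at (270,137) and (268,245). The needle points at the spindle, so the gauge reads about 0 and the cam is at its low spot, needing about 180° of turn. I'll refine the hub position from settled pictures.

```bash
python3 -m handwheel '[{"x":0,"y":0,"z":0,"wx":0,"wy":0,"wz":0,"fingers":0.3},{"x":0,"y":0,"z":-2,"wx":0,"wy":0,"wz":0,"fingers":0.4},{"x":0,"y":0,"z":-2,"wx":0,"wy":0,"wz":0,"fingers":0.4},{"x":0,"y":0,"z":-2,"wx":0,"wy":0,"wz":0,"fingers":0.4}]' 25
cat >> h.py <<'E'
def blobs(im):
    g=im.max(2); m=((g<45)*255).astype(np.uint8); m[250:]=0
    n,l,st,c=cv2.connectedComponentsWithStats(cv2.morphologyEx(m,cv2.MORPH_OPEN,np.ones((5,5))))
    return [(c[i].round(1),st[i,4],st[i,2:4]) for i in range(1,n) if 60<st[i,4]<1500]
E
python3 - <<'E'
from cell import arm
from h import *
q=np.load("q.npy")
s=arm.snapshot("wrist")
st=arm.read_state();print(st["ee_pos"],st["t"],st["opening"],s["xyz"])
print(proj(s,c2w(q,balls(q[3]))).round(1)); print(*blobs(s["img"]),sep="\n")
E
```

```text
t: 4.0
ee_pos: [568.6, -148.6, 251.8]
tool_rot: [3.138, -0.154, 0.001]
wrist_force: [-0.7, -0.4, 0.8]
opening: 51.3
[ 568.83093202 -148.55187304  252.01984586] 4.05 51.05514646900476 [ 639.85905629 -155.7124537   393.71539716]
[[254.  198.6]
 [254.7 135.6]
 [254.9 190.4]
 [254.3 250.3]]
(array([60.4, 57.5]), np.int32(82), array([10, 10], dtype=int32))
(array([258.5, 134.2]), np.int32(322), array([20, 19], dtype=int32))
(array([258. , 196.8]), np.int32(494), array([25, 25], dtype=int32))
(array([257.1, 245.3]), np.int32(155), array([19,  9], dtype=int32))
(array([313.2, 244.9]), np.int32(70), array([ 8, 10], dtype=int32))
```

```bash
python3 - <<'E'
from h import *
q=np.load("q.npy");q[:2]=(c2w(q,[1.3,-3,0])[0])[:2];np.save("q.npy",q)
E
python3 -m handwheel '[{"x":0.2,"y":-0.1,"z":-4,"wx":0,"wy":0,"wz":0,"fingers":0.45},{"x":0.2,"y":-0.1,"z":-8,"wx":0,"wy":0,"wz":0,"fingers":0.45},{"x":0.2,"y":-0.1,"z":-10.7,"wx":0,"wy":0,"wz":0,"fingers":0.45},{"x":0.2,"y":-0.1,"z":-10.7,"wx":0,"wy":0,"wz":0,"fingers":0.5},{"x":0.2,"y":-0.1,"z":-10.7,"wx":0,"wy":0,"wz":0,"fingers":0.6}]' 25
python3 -m handwheel '[{"x":0,"y":0,"z":0,"wx":0,"wy":0,"wz":0,"fingers":1},{"x":0,"y":0,"z":0,"wx":0,"wy":0,"wz":0,"fingers":1},{"x":0,"y":0,"z":0,"wx":0,"wy":0,"wz":0,"fingers":1},{"x":0,"y":0,"z":0,"wx":0,"wy":0,"wz":0,"fingers":1}]' 25
python3 - <<'E'
from h import *
q=np.load("q.npy");c=np.degrees
def tcp(t): return c2w(q,[55*np.sin(t),-110,110+55*np.cos(t)-18.7])[0]
a=tcp(q[3])
for d in (12.2,0,-12,-24,-36,-48,-60): print(d,((tcp(np.radians(d))-a)/10).round(2))
a=tcp(np.radians(30))
for d in (30,18,6,-6,-18,-30,-42,-54,-60): print(d,((tcp(np.radians(d))-a)/10).round(2))
E
```

```text
t: 4.68
ee_pos: [571.6, -149.6, 145.7]
tool_rot: [3.137, -0.153, 0.004]
wrist_force: [0.0, 0.2, -0.1]
opening: 34.0
t: 5.18
ee_pos: [571.7, -149.5, 146.1]
tool_rot: [3.137, -0.153, 0.005]
wrist_force: [-0.4, -0.9, 6.6]
opening: 17.9
12.2 [ 0. -0. -0.]
0 [-1.15  0.12  0.12]
-12 [-2.29  0.23  0.  ]
-24 [-3.38  0.34 -0.35]
-36 [-4.37  0.44 -0.93]
-48 [-5.22  0.53 -1.7 ]
-60 [-5.89  0.6  -2.63]
30 [0. 0. 0.]
18 [-1.05  0.11  0.47]
6 [-2.16  0.22  0.71]
-6 [-3.31  0.34  0.71]
-18 [-4.43  0.45  0.47]
-30 [-5.47  0.56  0.  ]
-42 [-6.4   0.65 -0.68]
-54 [-7.16  0.73 -1.53]
-60 [-7.47  0.76 -2.01]
```

```bash
python3 -m handwheel '[{"x":0,"y":0,"z":0,"wx":0,"wy":0,"wz":0,"fingers":0.65},{"x":0,"y":0,"z":-0.4,"wx":0,"wy":0,"wz":0,"fingers":0.65},{"x":0,"y":0,"z":-0.4,"wx":0,"wy":0,"wz":0,"fingers":1},{"x":0,"y":0,"z":-0.4,"wx":0,"wy":0,"wz":0,"fingers":1},{"x":0,"y":0,"z":-0.4,"wx":0,"wy":0,"wz":0,"fingers":1}]' 25
```

```text
t: 5.8
ee_pos: [569.9, -149.3, 139.8]
tool_rot: [3.138, -0.153, -0.002]
wrist_force: [0.0, -0.9, -3.6]
opening: 17.7
```

```bash
python3 -m handwheel '[{"x":-0.55,"y":0.06,"z":0.3,"wx":0,"wy":0,"wz":0,"fingers":1},{"x":-1.15,"y":0.12,"z":0.32,"wx":0,"wy":0,"wz":0,"fingers":1},{"x":-1.7,"y":0.17,"z":0.28,"wx":0,"wy":0,"wz":0,"fingers":1},{"x":-2.29,"y":0.23,"z":0.2,"wx":0,"wy":0,"wz":0,"fingers":1},{"x":-2.29,"y":0.23,"z":0.2,"wx":0,"wy":0,"wz":0,"fingers":1}]' 25
cat > look.py <<'E'
import sys
from cell import arm
from h import *
q=np.load("q.npy"); out=[]
for c in ("side","scene"):
    s=arm.snapshot(c); p=proj(s,c2w(q,[[0,-110,110]]))[0]; g=proj(s,c2w(q,[[60,50,110]]))[0]
    for o in (p,g):
        M=np.float32([[4.8,0,200-4.8*o[0]],[0,4.8,145-4.8*o[1]]])
        out.append(cv2.warpAffine(s["img"],M,(400,290),flags=cv2.INTER_CUBIC))
cv2.imwrite(f"pics/{sys.argv[1]}.png",np.vstack([np.hstack(out[:2]),np.hstack(out[2:])]))
E
python3 look.py l1
```

```text
t: 6.42
ee_pos: [548.5, -147.0, 143.5]
tool_rot: [3.138, -0.153, 0.005]
wrist_force: [3.5, -1.1, -4.1]
opening: 17.9
```

View pics/l1.png

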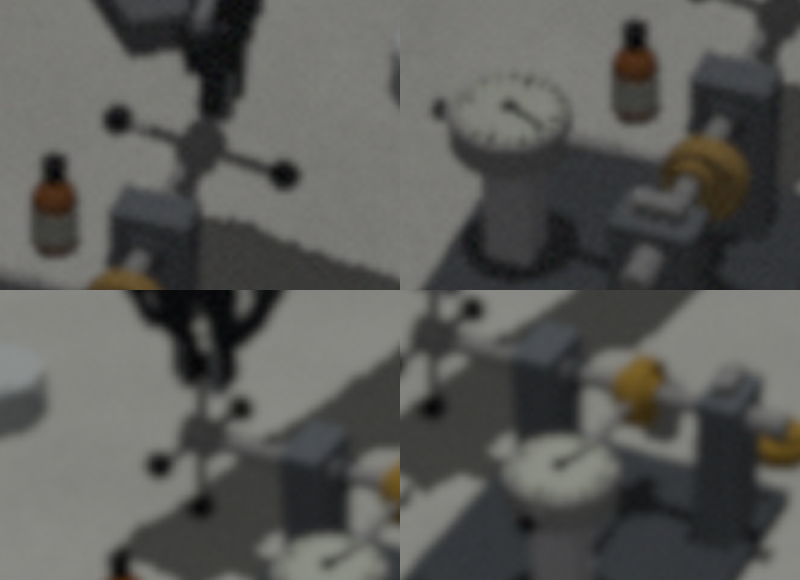

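The pinched ball leads the star: the arms have turned about 24°, and the gauge needle in the side crop at (520,115) has started clockwise, so it is rising. Continuing the same way.

```bash
python3 -m handwheel '[{"x":-0.55,"y":0.06,"z":-0.15,"wx":0,"wy":0,"wz":0,"fingers":1},{"x":-1.09,"y":0.11,"z":-0.35,"wx":0,"wy":0,"wz":0,"fingers":1},{"x":-1.6,"y":0.16,"z":-0.61,"wx":0,"wy":0,"wz":0,"fingers":1},{"x":-2.08,"y":0.21,"z":-0.93,"wx":0,"wy":0,"wz":0,"fingers":1},{"x":-2.52,"y":0.25,"z":-1.3,"wx":0,"wy":0,"wz":0,"fingers":1}]' 25
python3 -m handwheel '[{"x":-0.41,"y":0.05,"z":-0.4,"wx":0,"wy":0,"wz":0,"fingers":1},{"x":-0.76,"y":0.08,"z":-0.86,"wx":0,"wy":0,"wz":0,"fingers":1},{"x":-1.08,"y":0.12,"z":-1.33,"wx":0,"wy":0,"wz":0,"fingers":1},{"x":-1.08,"y":0.12,"z":-1.33,"wx":0,"wy":0,"wz":0,"fingers":1}]' 25
```

```text
t: 7.15
ee_pos: [522.6, -144.2, 130.5]
tool_rot: [-3.138, 0.152, -0.003]
wrist_force: [1.2, 1.1, 6.8]
opening: 17.7
t: 7.65
ee_pos: [510.7, -142.9, 116.3]
tool_rot: [-3.137, 0.153, 0.002]
wrist_force: [1.0, 0.0, 2.2]
opening: 18.1
```

```bash
python3 -m handwheel '[{"x":0,"y":0,"z":0,"wx":0,"wy":0,"wz":0,"fingers":0.45},{"x":0,"y":0,"z":0,"wx":0,"wy":0,"wz":0,"fingers":0.45},{"x":0,"y":0,"z":4,"wx":0,"wy":0,"wz":0,"fingers":0.45},{"x":0,"y":0,"z":8,"wx":0,"wy":0,"wz":0,"fingers":0.45},{"x":0,"y":0,"z":12,"wx":0,"wy":0,"wz":0,"fingers":0.45}]' 25
python3 -m handwheel '[{"x":3.8,"y":-0.4,"z":0,"wx":0,"wy":0,"wz":0,"fingers":0.45},{"x":7.6,"y":-0.8,"z":0,"wx":0,"wy":0,"wz":0,"fingers":0.45},{"x":7.6,"y":-0.8,"z":0,"wx":0,"wy":0,"wz":0,"fingers":0.45},{"x":7.6,"y":-0.8,"z":0,"wx":0,"wy":0,"wz":0,"fingers":0.45}]' 25
python3 - <<'E'
from cell import arm
from h import *
q=np.load("q.npy")
s=arm.snapshot("wrist");cv2.imwrite("pics/w3.png",cv2.resize(s["img"],None,fx=1.5,fy=1.5))
st=arm.read_state();print(st["ee_pos"],st["t"])
for d in (20,25,30,35): print(d,proj(s,c2w(q,balls(np.radians(d)))).round(1).tolist())
print(*blobs(s["img"]),sep="\n")
E
```

```text
t: 8.28
ee_pos: [510.8, -143.1, 236.9]
tool_rot: [-3.138, 0.153, 0.003]
wrist_force: [0.7, 0.5, 0.1]
opening: 46.9
t: 8.78
ee_pos: [586.2, -151.1, 235.3]
tool_rot: [-3.138, 0.153, 0.004]
wrist_force: [0.9, -0.7, 0.2]
opening: 47.2
[ 586.10172336 -151.1613782   235.53153225] 8.825
20 [[256.9, 215.8], [257.2, 156.2], [256.9, 215.1], [256.6, 276.0]]
25 [[256.9, 209.3], [257.2, 157.3], [256.9, 219.5], [256.6, 276.8]]
30 [[256.9, 203.0], [257.1, 158.9], [256.8, 223.9], [256.6, 277.2]]
35 [[257.0, 196.8], [257.1, 160.8], [256.8, 228.2], [256.6, 277.1]]
(array([54.9, 11.6]), np.int32(64), array([9, 8], dtype=int32))
(array([50.3, 78.9]), np.int32(79), array([10,  9], dtype=int32))
(array([257.5, 160.9]), np.int32(259), array([18, 16], dtype=int32))
(array([257.3, 194. ]), np.int32(515), array([25, 25], dtype=int32))
(array([308.7, 244.3]), np.int32(70), array([ 7, 11], dtype=int32))
```

View pics/w3.png

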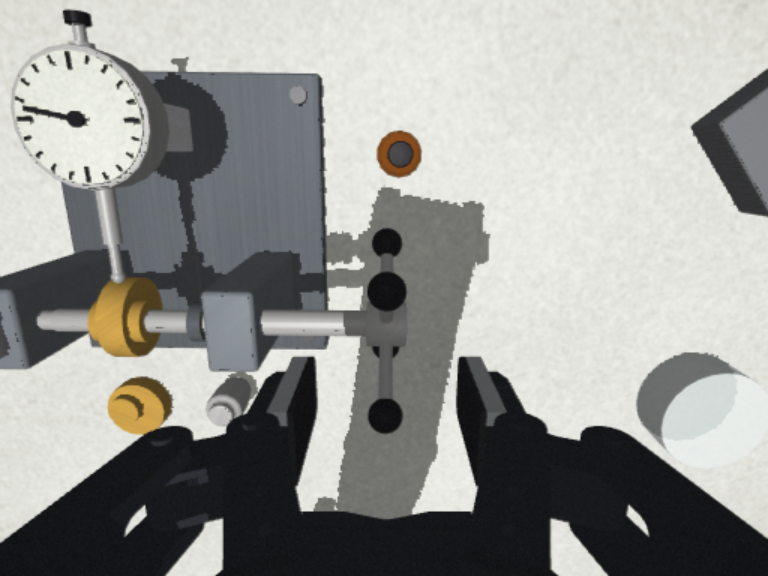

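The dial now reads about 110° of needle, roughly 6.4 mm, after about 67° of turn, so about 95° remain. The next ball is at about +36° (raw pixel (257,194)). I'll grasp it and lead it to about −60°.

```bash
python3 -m handwheel '[{"x":0.3,"y":0,"z":-4,"wx":0,"wy":0,"wz":0,"fingers":0.45},{"x":0.55,"y":-0.05,"z":-8,"wx":0,"wy":0,"wz":0,"fingers":0.45},{"x":0.55,"y":-0.05,"z":-10.1,"wx":0,"wy":0,"wz":0,"fingers":0.45},{"x":0.55,"y":-0.05,"z":-10.1,"wx":0,"wy":0,"wz":0,"fingers":0.7},{"x":0.55,"y":-0.05,"z":-10.1,"wx":0,"wy":0,"wz":0,"fingers":1}]' 25
python3 -m handwheel '[{"x":0,"y":0,"z":0,"wx":0,"wy":0,"wz":0,"fingers":1},{"x":0,"y":0,"z":0,"wx":0,"wy":0,"wz":0,"fingers":1}]' 25
```

```text
t: 9.45
ee_pos: [592.4, -151.7, 135.6]
tool_rot: [-3.138, 0.153, 0.001]
wrist_force: [-0.3, 0.3, -6.0]
opening: 17.9
t: 9.7
ee_pos: [592.4, -151.7, 135.5]
tool_rot: [3.138, -0.153, -0.002]
wrist_force: [-3.2, -0.1, -1.5]
opening: 17.9
```

```bash
python3 -m handwheel '[{"x":-0.74,"y":0.08,"z":0.45,"wx":0,"wy":0,"wz":0,"fingers":1},{"x":-1.53,"y":0.15,"z":0.78,"wx":0,"wy":0,"wz":0,"fingers":1},{"x":-2.36,"y":0.24,"z":0.98,"wx":0,"wy":0,"wz":0,"fingers":1},{"x":-3.21,"y":0.33,"z":1.05,"wx":0,"wy":0,"wz":0,"fingers":1},{"x":-4.07,"y":0.41,"z":0.98,"wx":0,"wy":0,"wz":0,"fingers":1}]' 25
python3 -m handwheel '[{"x":-0.84,"y":0.08,"z":-0.2,"wx":0,"wy":0,"wz":0,"fingers":1},{"x":-1.63,"y":0.17,"z":-0.53,"wx":0,"wy":0,"wz":0,"fingers":1},{"x":-2.36,"y":0.24,"z":-0.98,"wx":0,"wy":0,"wz":0,"fingers":1},{"x":-3.01,"y":0.31,"z":-1.54,"wx":0,"wy":0,"wz":0,"fingers":1},{"x":-3.57,"y":0.36,"z":-2.2,"wx":0,"wy":0,"wz":0,"fingers":1}]' 25
python3 -m handwheel '[{"x":-0.45,"y":0.05,"z":-0.74,"wx":0,"wy":0,"wz":0,"fingers":1},{"x":-0.45,"y":0.05,"z":-0.74,"wx":0,"wy":0,"wz":0,"fingers":1},{"x":-0.45,"y":0.05,"z":-0.74,"wx":0,"wy":0,"wz":0,"fingers":0.45},{"x":-0.45,"y":0.05,"z":-0.74,"wx":0,"wy":0,"wz":0,"fingers":0.45},{"x":-0.45,"y":0.05,"z":-0.74,"wx":0,"wy":0,"wz":0,"fingers":0.45}]' 25
python3 -m handwheel '[{"x":0,"y":0,"z":4,"wx":0,"wy":0,"wz":0,"fingers":0.45},{"x":0,"y":0,"z":8,"wx":0,"wy":0,"wz":0,"fingers":0.45},{"x":0,"y":0,"z":12,"wx":0,"wy":0,"wz":0,"fingers":0.45},{"x":4,"y":-0.4,"z":12,"wx":0,"wy":0,"wz":0,"fingers":0.45},{"x":7.6,"y":-0.8,"z":12,"wx":0,"wy":0,"wz":0,"fingers":0.45}]' 25
python3 -m handwheel '[{"x":0,"y":0,"z":0,"wx":0,"wy":0,"wz":0,"fingers":0.45},{"x":0,"y":0,"z":0,"wx":0,"wy":0,"wz":0,"fingers":0.45}]' 25
python3 - <<'E'
from cell import arm
from h import *
q=np.load("q.npy")
s=arm.snapshot("wrist");cv2.imwrite("pics/w4.png",cv2.resize(s["img"],None,fx=1.5,fy=1.5))
for d in (20,25,30,35,40): print(d,proj(s,c2w(q,balls(np.radians(d)))).round(1)[:2].tolist())
print(*blobs(s["img"]),sep="\n")
E
```

```text
t: 10.32
ee_pos: [555.8, -147.8, 147.2]
tool_rot: [3.137, -0.152, 0.014]
wrist_force: [5.8, -0.4, 5.0]
opening: 18.0
t: 10.95
ee_pos: [517.6, -143.6, 125.3]
tool_rot: [-3.138, 0.152, -0.006]
wrist_force: [0.5, 1.0, 8.2]
opening: 18.1
t: 11.58
ee_pos: [512.1, -143.6, 115.3]
tool_rot: [3.138, -0.153, -0.001]
wrist_force: [0.3, -0.4, 0.6]
opening: 47.1
t: 12.2
ee_pos: [589.5, -151.6, 236.4]
tool_rot: [3.138, -0.153, 0.003]
wrist_force: [0.2, -0.0, -0.3]
opening: 47.1
t: 12.45
ee_pos: [587.1, -151.5, 234.8]
tool_rot: [-3.138, 0.153, 0.003]
wrist_force: [0.6, 0.4, 0.2]
opening: 47.0
20 [[256.4, 217.3], [256.8, 157.3]]
25 [[256.5, 210.8], [256.8, 158.5]]
30 [[256.5, 204.4], [256.8, 160.0]]
35 [[256.5, 198.2], [256.8, 161.9]]
40 [[256.6, 192.3], [256.8, 164.1]]
(array([49.6, 80. ]), np.int32(88), array([10,  9], dtype=int32))
(array([257.1, 162.9]), np.int32(261), array([19, 16], dtype=int32))
(array([257. , 193.4]), np.int32(517), array([25, 26], dtype=int32))
(array([308.7, 244.3]), np.int32(70), array([ 7, 11], dtype=int32))
```

View pics/w4.png

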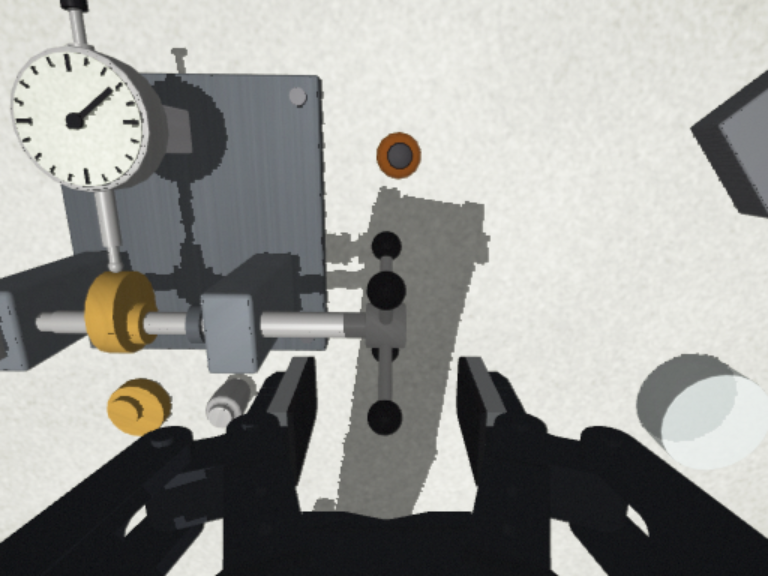

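Run:
```python
from cell import arm
from h import *
q=np.load("q.npy"); s=arm.snapshot("wrist")
o=proj(s,c2w(q,[115,50,122]))[0]; n=np.array([75,121.])/1.5; t=np.array([110,90.])/1.5
g=cv2.cvtColor(s["img"],cv2.COLOR_BGR2GRAY)
A=np.radians(np.arange(0,360,1)); 
# needle angle a: direction from -x clockwise seen from above (-x -> +y -> +x)
P=lambda r:proj(s,c2w(q,np.c_[115-r*np.cos(A),50+r*np.sin(A),np.full(A.size,122.)]))-o+n
v=np.mean([cv2.remap(g,P(r).astype(np.float32)[:,None],None,cv2.INTER_LINEAR)[:,0] for r in (9,12,15,18)],0)
i=np.argsort(v)[:8];print("proj centre",o,"seen",n,"darkest deg",i,v[i],"rad",np.radians(np.mean(i)))
st=arm.read_state();print(st["t"],st["wrist_force"])
```

```text
proj centre [50.73995377 81.69864525] seen [50.         80.66666667] darkest deg [233 234 232 231 230 235 229 236] [35.75 36.   36.25 36.5  37.   37.75 38.75 44.25] rad 4.057890510886816
12.55 [0.40723878 0.15328565 0.55665643]
```

Numerically the needle is at about 232° (4.05 rad, 13.5 mm): a pass, but about 15° short of the peak. I'll nudge a little further for margin.

```bash
python3 -m handwheel '[{"x":0.3,"y":0,"z":-4,"wx":0,"wy":0,"wz":0,"fingers":0.45},{"x":0.6,"y":0,"z":-8,"wx":0,"wy":0,"wz":0,"fingers":0.45},{"x":0.6,"y":0,"z":-10,"wx":0,"wy":0,"wz":0,"fingers":0.45},{"x":0.6,"y":0,"z":-10,"wx":0,"wy":0,"wz":0,"fingers":0.7},{"x":0.6,"y":0,"z":-10,"wx":0,"wy":0,"wz":0,"fingers":1}]' 25
python3 -m handwheel '[{"x":0,"y":0,"z":0,"wx":0,"wy":0,"wz":0,"fingers":1},{"x":-0.6,"y":0.06,"z":0.41,"wx":0,"wy":0,"wz":0,"fingers":1},{"x":-1.24,"y":0.12,"z":0.73,"wx":0,"wy":0,"wz":0,"fingers":1},{"x":-1.24,"y":0.12,"z":0.73,"wx":0,"wy":0,"wz":0,"fingers":1},{"x":-1.24,"y":0.12,"z":0.73,"wx":0,"wy":0,"wz":0,"fingers":1}]' 25
python3 -m handwheel '[{"x":0,"y":0,"z":0,"wx":0,"wy":0,"wz":0,"fingers":0.45},{"x":0,"y":0,"z":0,"wx":0,"wy":0,"wz":0,"fingers":0.45},{"x":0,"y":0,"z":0,"wx":0,"wy":0,"wz":0,"fingers":0.45},{"x":0,"y":0,"z":4,"wx":0,"wy":0,"wz":0,"fingers":0.45},{"x":0,"y":0,"z":8,"wx":0,"wy":0,"wz":0,"fingers":0.45}]' 25
python3 -m handwheel '[{"x":0,"y":0,"z":2,"wx":0,"wy":0,"wz":0,"fingers":0.45},{"x":0,"y":0,"z":2,"wx":0,"wy":0,"wz":0,"fingers":0.45},{"x":0,"y":0,"z":2,"wx":0,"wy":0,"wz":0,"fingers":0.45}]' 25
python3 - <<'E'
from cell import arm
from h import *
q=np.load("q.npy"); s=arm.snapshot("wrist");cv2.imwrite("pics/w5.png",cv2.resize(s["img"],None,fx=1.5,fy=1.5))
o=proj(s,c2w(q,[115,50,122]))[0]; n=o-[.7,1.0]
g=cv2.cvtColor(s["img"],cv2.COLOR_BGR2GRAY); A=np.radians(np.arange(360))
P=lambda r:proj(s,c2w(q,np.c_[115-r*np.cos(A),50+r*np.sin(A),np.full(A.size,122.)]))-o+n
v=np.mean([cv2.remap(g,P(r).astype(np.float32)[:,None],None,cv2.INTER_LINEAR)[:,0] for r in (9,12,15,18)],0)
i=np.argsort(v)[:7];print("darkest deg",i,np.radians(np.mean(i)))
for d in (15,20,25,30): print(d,proj(s,c2w(q,balls(np.radians(d)))).round(1)[:2].tolist())
print(*blobs(s["img"]),sep="\n")
E
```

```text
t: 13.18
ee_pos: [593.7, -151.9, 136.0]
tool_rot: [3.137, -0.153, -0.001]
wrist_force: [-1.6, -0.4, -5.3]
opening: 18.0
t: 13.8
ee_pos: [581.7, -150.6, 143.6]
tool_rot: [3.138, -0.153, 0.001]
wrist_force: [-2.3, -1.8, 1.5]
opening: 18.2
t: 14.42
ee_pos: [581.5, -150.1, 223.2]
tool_rot: [-3.138, 0.152, 0.002]
wrist_force: [0.3, -1.9, -0.8]
opening: 47.0
t: 14.8
ee_pos: [581.1, -150.0, 241.6]
tool_rot: [-3.137, 0.152, 0.003]
wrist_force: [-0.1, -0.2, -0.9]
opening: 46.9
darkest deg [230 229 228 231 227 226 232] 3.9968039870670147
15 [[257.7, 212.9], [257.9, 148.9]]
20 [[257.7, 206.6], [257.9, 149.8]]
25 [[257.8, 200.3], [257.9, 151.0]]
30 [[257.8, 194.1], [257.9, 152.7]]
(array([54.7, 72. ]), np.int32(86), array([10,  9], dtype=int32))
(array([258.5, 150.6]), np.int32(296), array([20, 18], dtype=int32))
(array([258.1, 200. ]), np.int32(509), array([25, 25], dtype=int32))
(array([308.7, 244.3]), np.int32(70), array([ 7, 11], dtype=int32))
```

View pics/w5.png

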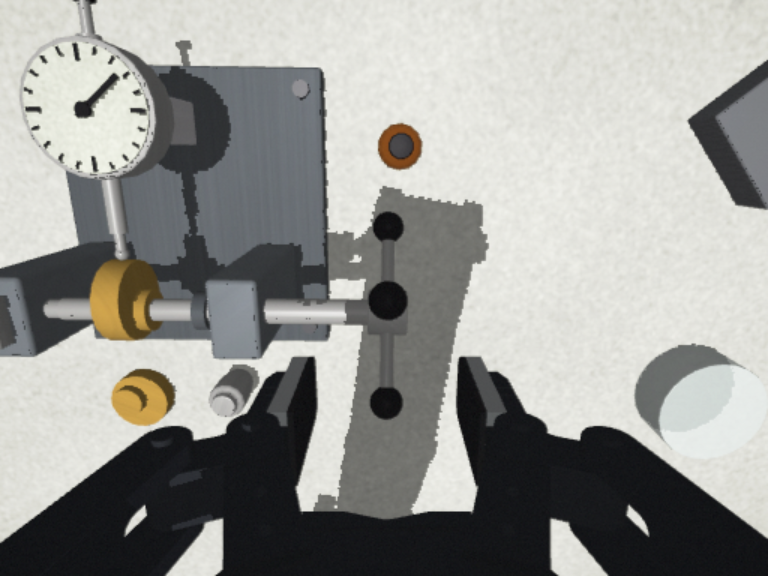

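```bash
python3 -c "
from cell import arm
print(arm.read_state()['wrist_force']); print(arm.close_job())"
```

```text
[ 0.16413542 -0.52450542 -0.19883826]
the job is handed in; nothing more can be done
None
```

I turned the cam shaft about 167° to the cam's high spot and let go, then handed the job in at about 15 s. I estimate the plunger stands at about 13.8 mm of its 14 mm travel; no verdict came back.

- **How:** I pinched a top ball of the star handle three times and led it round towards −x of the centres. The swings were about 66°, 88° and 13°.
- **Gauge reading:** The needle started near 0. The calibrated camera reading then gave about 232° after the second swing and about 229° after the third. The highest spot should read 240.6° and the pass limit is about 223.5°.
- **Disagreements:**
  - Taken at face value, 229° is only about 13.3 mm.
  - Reading the second-swing picture by eye gave about 231° to 238°, depending on how I allowed for the dial's tilt.
  - The needle fell only 3° over the last 13° of turn. This suggests the peak was just passed and the camera reading is about 8° low, which is where 13.8 mm comes from.
  - The third swing was meant to add margin, but probably carried the cam about 13° past the peak.
- **Last checks:** The fingers were open and well above the star, and the force on the wrist was about zero. The bystanders in the last picture looked undisturbed. The screwdriver and well plate, both well away from the arm's path, were not in it. I planned no contact with the gauge or plunger and saw none.

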